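# Load a bench dog into the indexing carousel and turn it one click

### The arm

A 6-joint arm with a two-finger parallel gripper is mounted at the origin on a cart in front of the work surface, level with it; the furniture and walls round the work are solid. World frame = base frame: x ahead of the robot, y to its left, z up, the work surface at z = 0. Lengths are in m, angles in degrees, forces in N, time in s.
With the tool pointing down it reaches from about 0.375 to 0.9 m from the base axis. Payload 3.1 kg.
Tool frame: the origin (TCP) lies on the centre line of the jaws, within the pads' length; the fingertips stand 25 mm ahead of it and the grasp point (between the pads) lies 6 mm ahead of it; z points along the fingers, y is the line along which they close (so a half turn about z gives the same grasp; the last joint's range is limited). The gripper opens to 87 mm and grips with 3 to 60 N. Pads are 19 mm wide; open, the fingers measure 117 mm over their backs; the gripper's body (75 mm by 190 mm) begins 51 mm behind the grasp point.
Start: joints at [52.855, 30.224, 82.088, -0, 67.689, -10.227], TCP at [0.283, 0.557, 0.248] pointing down, gripper open.
Joint ranges: [-176.69, 176.69], [-43.24, 126.21], [12.49, 139.97], [-82, 262], [0, 151.66], [-163.58, 163.58]. Speed limits (degrees/s): [159.86, 159.86, 180, 180, 180, 180].

### API

Orientations are given as a 3x3 rotation matrix whose columns are the frame's x, y, z axes.
In Python, from rig import read_state, capture, camera_params, hand_in gives the robot as it stands.
- The arm moves only by the tool apply_moves, never from a script. Its argument "rows" is a list of rows, each an object of numbers: "x", "y", "z": the shift along the tool's x, y, z in mm; "rx", "ry", "rz": the turn, a rotation vector about the tool's x, y, z in units of 6 degrees (1.0 is 6 degrees); "claw": the closure in counts, from 0 (fully open) to 255 (shut). A call has 1 to 10 rows; each row is the pose to reach, as a shift and turn from the pose commanded when the call began, along the tool's axes at that moment; what a row does not reach only later rows make up. A row lasts 1/8 s, in which the tool goes at most 62.5 mm and 10.7 degrees, less where a joint would pass 70% of its speed; a pose out of reach is approached as far as the arm can. A call with a gripper value outside its range is refused whole. The fingers move at their own pace and stop on an object; the grip force is fixed at half the most. Time passes only in rows, so rows that repeat a pose let the fingers close. It gives the time, the measured TCP pose, the force, the opening and the grip force at its end, in the units of the state.
- read_state(): the state, without advancing time (a new reading comes with each control period).
- capture(name): name is "scene" or "top" or "wrist"; returns (picture, depth): 400x640x3 uint8, red, green, blue; 400x640 float32, m along the optical axis (not along the pixel's ray), 0 where there is no reading.
- camera_params(name): a dict with "fx", "fy", "cx", "cy" (pixels), "xyz" and "orientation" of the camera in the world. Camera axes: x right, y up, looking along -z (the intrinsics and any distortion apply to the point x, -y, -z); pixel columns grow to the right and rows downward; lengths in m; the calibration is good to about 2 mm. A picture is of the moment at which its call begins: read the wrist's pose just before it. camera_params takes no time and is no camera call; for the wrist camera it gives the pose at the moment of the call.
- hand_in(): hands the job in; it is judged then, once.
The state is a dict: "time_s": time; "joint_positions": joint angles; "qvel": joint speeds; "tau": joint torques, N m; "position": TCP position; "tcp_rot": TCP orientation; "force": force on the tool from outside, world axes, zero at the start; "moment": the same for the moment, N m; "opening": opening from 0.0 (shut) to 1.0 (fully open); "grasp_force": force on a finger pad.
Only numpy, scipy, OpenCV 4.12 (cv2) and the standard library are available. Lean on these libraries where they do the work, as an engineer would, in place of code of your own. Each camera call takes 0.05 s, during which the arm holds its last target. There are 200 camera calls.

### The job

Pick up the tall loose bench dog and load it into the empty carousel pocket at the long brass loading mark, pressing it gently past its leaf spring until it is fully home on the pocket floor. Then turn the carousel by its hub bar exactly one click clockwise (seen from above), so that the loaded dog stands at the short brass mark with the click engaged, and let go.

Things in the scene. Friction and masses are not known exactly. Their poses are not given: they have to be found in the camera images.
- tall_dog: The loose bench dog to load: plain hardwood cylinder, 40 mm across, 56 mm tall, upright on the bench, about 0.05 kg. Origin: centre of its underside, z up. Not to be confused with the flat short dog (wooden disc 42 mm across, 22 mm tall) near it, nor with the two dogs already standing in carousel cups.
- carousel: Fixed round foot of the carousel, 256 mm across, 10 mm thick; origin under its centre on the vertical wheel axis, -x towards the long (36 mm) brass loading mark. On it turns a deck 220 mm across with six upright metal cups 60 degrees apart, centres 82 mm from the axis. Two dogs, tops 103 mm high, fill the cups at the short mark and the next place clockwise; the rest are empty.
- load_floor (a point): Fixed point at the loading mark, 82 mm from the axis, 47 mm above the bench: height of the cup floors. Axes as the carousel's. The marks are inexact: the deck clicks home up to 0.16 rad either way off them (same shift at all clicks, unmeasured), so the real pocket centre is up to 13 mm from here along the circle; find it by feel or sight.
- load_rim (a point): Fixed point 22 mm above load_floor: height of the cup rims, 69 mm above the bench. Cup inside 43 mm, wall 4 mm, square edges. A leaf spring on the hub side of this pocket slopes in from the rim to a nose 4 mm proud at 14 mm depth. The dog will not drop in: push it with about 5 to 10 N till the floor stops it. Dog on carousel (all contacts added) must stay under 40 N.
- next_floor (a point): Fixed point like load_floor, at the short brass mark, one click (60 degrees) clockwise of the loading mark seen from above, 82 mm from the axis, height of the cup floors (47 mm). The same unmeasured shift along the circle applies.
- hub_bar (a point): Fixed point on the wheel axis, 118 mm above the bench, at the middle of the wooden hub bar that turns the deck: bar 40 mm long, 16 mm thick, 100 to 136 mm above the bench. Before the turn its length points to the loading mark (give or take the shift); it turns with the deck. Axes as the carousel's.
- plunger (a joint): Travel (m) of the click plunger in the block on the far (+x) side, which reaches 172 mm from the axis, 50 mm tall. Within 0.5 mm of 0 in every click, about 0.005 half way. It resists the turn with about 0.3 N m, most at the start, none at 30 degrees, then pulls the deck on to the next click at 60 degrees.
Mind the look-alikes: they are no part of the job. What is shaped like the tall_dog but blue, purple or red is not meant.

How it is judged:
By the outcome, as a careful person would: the job done as asked, in the order asked, and still so for the second after the job is handed in, with the robot touching nothing.
It also fails if it takes over 67 s, if anything falls off the work surface, if the arm or the gripper's body presses on something with over 40 N, if the wrist force passes 120 N, or if a joint passes its speed limit or range.

## Working session

There is one attempt and no reset: what is moved stays moved. The work goes in short steps, Python scripts to look and compute and a tool call to move; the robot and the scene stay as the last step left them, time stands still between calls to the robot, and variables do not carry over. Pictures are saved under pics/ and viewed, at most 10 in all, crops included, and the job is handed in when it is done.

Besides the shell and the picture viewer there is one more tool, called after ">>>" by a JSON object that holds its "fn" and its "kwargs". apply_moves: Moves the arm, as the interface text tells. Its arguments: {"type":"object","properties":{"rows":{"type":"array"}},"required":["rows"]}

```bash
mkdir -p pics
cat > h.py <<'E'
import numpy as np, cv2
from rig import read_state, capture, camera_params, hand_in
def cloud(d,p):
    v,u=np.mgrid[0:d.shape[0],0:d.shape[1]]
    c=np.stack([(u-p['cx'])/p['fx']*d,-(v-p['cy'])/p['fy']*d,-d],-1)
    return c@np.array(p['orientation']).T+np.array(p['xyz'])
def save(n,im): cv2.imwrite('pics/'+n+'.png',im[...,::-1])
E
python3 - <<'E'
from h import *
for n in ('top','scene'):
    p=camera_params(n); im,d=capture(n); save(n+'0',im); np.savez(n+'0.npz',im=im,d=d)
    print(n,{k:np.round(v,3).tolist() if not isinstance(v,(str,type(None))) else v for k,v in p.items()})
s=read_state();print(s['time_s'],np.round(s['tcp_rot'],3),s['position'])
E
```

```text
top {'fx': 395.348, 'fy': 395.348, 'cx': 326.202, 'cy': 204.771, 'xyz': [0.371, -0.018, 1.011], 'orientation': [[-0.026, 0.995, -0.091], [-1.0, -0.026, 0.001], [-0.002, 0.091, 0.996]]}
scene {'fx': 399.916, 'fy': 399.916, 'cx': 321.971, 'cy': 201.344, 'xyz': [0.053, -0.804, 0.496], 'orientation': [[0.884, 0.205, -0.42], [-0.466, 0.338, -0.817], [-0.025, 0.918, 0.395]]}
0.1 [[-0.892  0.453 -0.001]
 [ 0.453  0.892 -0.002]
 [ 0.    -0.002 -1.   ]] [0.28253665 0.55679331 0.24666987]
```

View pics/top0.png

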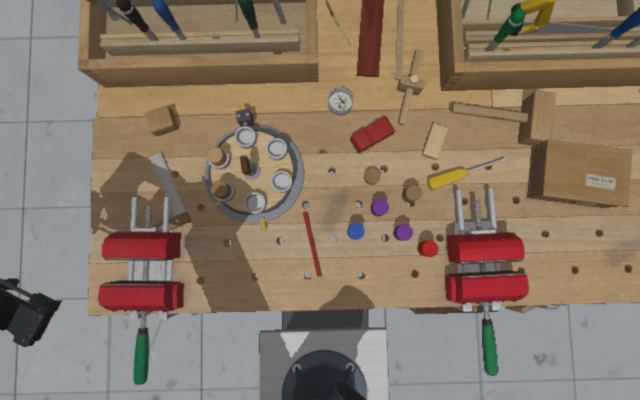

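View pics/scene0.png

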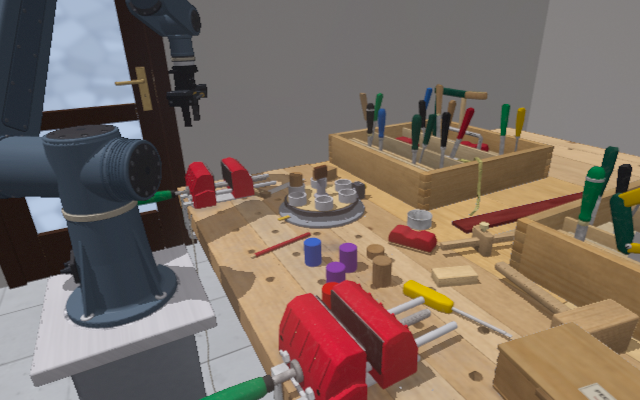

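The tall dog is at about (412,193) in the top view and (382,271) in the scene view. The short disc is at (372,175). The carousel is near (254,173), with the loading pocket at (256,203) and the filled cups at (222,191) and (217,157).

Run:
```python
from h import *
p=camera_params('top'); z=np.load('top0.npz'); P=cloud(z['d'],p); im=z['im']
hsv=cv2.cvtColor(im,cv2.COLOR_RGB2HSV)
def cast(u,v,h):
    r=np.array(p['orientation'])@np.array([(u-p['cx'])/p['fx'],-(v-p['cy'])/p['fy'],-1]); o=np.array(p['xyz']); return (o+r*(h-o[2])/r[2])[:2]
def comp(mask,box,h):
    u0,v0,u1,v1=box; m=np.zeros(mask.shape,np.uint8); m[v0:v1,u0:u1]=mask[v0:v1,u0:u1]
    n,l,st,c=cv2.connectedComponentsWithStats(m)
    for i in range(1,n):
        if st[i,4]>15: print(box,st[i],c[i].round(1),cast(*c[i],h).round(4))
Z=P[...,2]
comp((Z>.045)&(Z<.07),(395,175,430,210),.056)
comp((Z>.012)&(Z<.035),(355,160,390,190),.022)
comp((Z>.092)&(Z<.115),(200,120,310,225),.103)
comp((Z>.122)&(Z<.15),(200,120,310,225),.136)
# cup rims
m=((Z>.058)&(Z<.08)).astype(np.uint8)
comp(m,(200,120,310,225),.069)
comp((Z>.003),(190,110,310,226),.01)
# brass marks
b=(hsv[...,0]>15)&(hsv[...,0]<32)&(hsv[...,1]>140)&(hsv[...,2]>120)
comp(b,(200,120,310,240),.005)
c=im[110:240,190:320]; save('car',cv2.resize(c,None,fx=4.5,fy=4.5,interpolation=cv2.INTER_CUBIC))
```

```text
(395, 175, 430, 210) [405 185  17  16 218] [413.3 192.5] [ 0.4823 -0.231 ]
(355, 160, 390, 190) [364 167  17  17 219] [372.2 175.4] [ 0.5325 -0.1367]
(200, 120, 310, 225) [207 147  17  16 213] [215.  154.4] [0.5785 0.238 ]
(200, 120, 310, 225) [245 159   8  16  34] [249.9 167.4] [0.5458 0.1567]
(200, 120, 310, 225) [211 180  18  18 247] [219.5 188.3] [0.4984 0.2276]
(200, 120, 310, 225) [240 155  10  19 140] [244.5 163.9] [0.5475 0.1625]
(200, 120, 310, 225) [235 126  22  22 154] [244.9 136.2] [0.6295 0.1748]
(200, 120, 310, 225) [266 138  22  21 134] [276.3 148.1] [0.598 0.099]
(200, 120, 310, 225) [209 147  21  21 144] [222.3 159.8] [0.5726 0.2298]
(200, 120, 310, 225) [250 166   7  10  27] [253.5 170.9] [0.5434 0.1546]
(200, 120, 310, 225) [271 171  22  21 128] [281.2 180.9] [0.5173 0.0882]
(200, 120, 310, 225) [215 180  20  21 124] [227.7 192.5] [0.4927 0.2172]
(200, 120, 310, 225) [244 192  22  21 135] [254.7 202.1] [0.4677 0.1526]
(190, 110, 310, 226) [ 205  110  100  116 7989] [253.8 171.8] [0.5519 0.1647]
(190, 110, 310, 226) [303 212   7  14  65] [306.5 218.3] [0.4291 0.0323]
(200, 120, 310, 240) [261 218   4  12  37] [262.5 223.9] [0.4182 0.1449]
```

View pics/car.png

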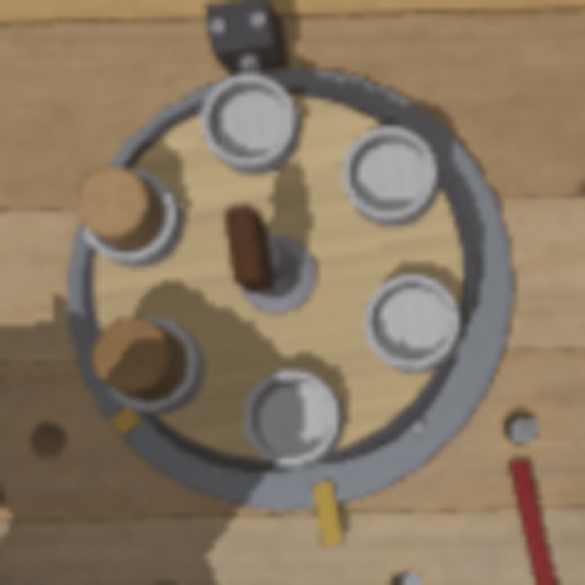

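>>> {"fn": "apply_moves", "kwargs": {"rows": [{"x":-348,"y":-278,"rz":9.2,"claw":60},{"x":-348,"y":-278,"rz":9.2,"claw":60},{"x":-348,"y":-278,"rz":9.2,"claw":60},{"x":-348,"y":-278,"rz":9.2,"claw":60},{"x":-348,"y":-278,"rz":9.2,"claw":60},{"x":-348,"y":-278,"rz":9.2,"claw":60},{"x":-348,"y":-278,"rz":9.2,"claw":60},{"x":-348,"y":-278,"rz":9.2,"claw":60},{"x":-348,"y":-278,"rz":9.2,"claw":60},{"x":-348,"y":-278,"rz":9.2,"claw":60}]}}

```text
validation failed for argument at $.ro...
```

Run:
```python
from h import *
s=read_state();print(s['time_s'],np.round(s['tcp_rot'],3).tolist(),s['position'],s['opening'],s['joint_positions'],s['force'])
p=camera_params('wrist'); im,d=capture('wrist'); save('w1',im); np.savez('w1.npz',im=im,d=d,o=p['orientation'],x=p['xyz'])
print(p)
```

```text
0.1 [[-0.892, 0.453, -0.001], [0.453, 0.892, -0.002], [0.0, -0.002, -1.0]] [0.28253665 0.55679331 0.24666987] 1.0067820702005459 [ 5.28551176e+01  3.02731524e+01  8.21499108e+01 -7.00873907e-04
  6.76903803e+01 -1.02262631e+01] [-0.23980707 -0.21299329  0.21103422]
{'fx': 335.5841908333782, 'fy': 335.5841908333782, 'cx': 313.4438903179264, 'cy': 196.34623388622148, 'xyz': array([0.2098456 , 0.5937806 , 0.38305433]), 'orientation': array([[ 0.45226767, -0.85184386, -0.26422717],
       [ 0.89187955,  0.43123294,  0.1363416 ],
       [-0.00219829, -0.2973217 ,  0.95477483]])}
```

View pics/w1.png

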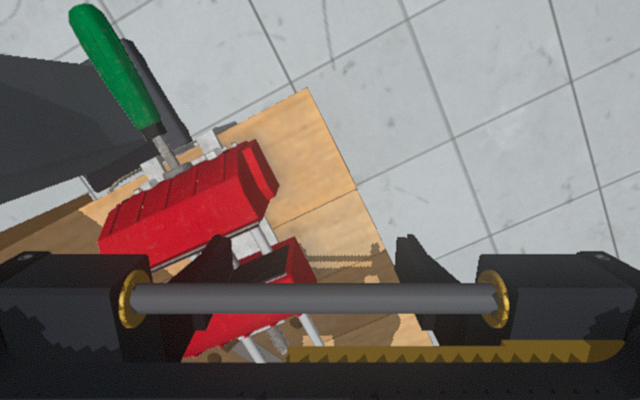

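The wrist view shows only the vise; the camera sits on the tool's +x side. The move call was refused, so I'll give every field.

>>> {"fn": "apply_moves", "kwargs": {"rows": [{"x":-420,"y":-241,"z":0,"rx":0,"ry":0,"rz":9.2,"claw":60},{"x":-420,"y":-241,"z":0,"rx":0,"ry":0,"rz":9.2,"claw":60},{"x":-420,"y":-241,"z":0,"rx":0,"ry":0,"rz":9.2,"claw":60},{"x":-420,"y":-241,"z":0,"rx":0,"ry":0,"rz":9.2,"claw":60},{"x":-420,"y":-241,"z":0,"rx":0,"ry":0,"rz":9.2,"claw":60},{"x":-420,"y":-241,"z":0,"rx":0,"ry":0,"rz":9.2,"claw":60},{"x":-420,"y":-241,"z":0,"rx":0,"ry":0,"rz":9.2,"claw":60},{"x":-420,"y":-241,"z":0,"rx":0,"ry":0,"rz":9.2,"claw":60},{"x":-420,"y":-241,"z":0,"rx":0,"ry":0,"rz":9.2,"claw":60},{"x":-420,"y":-241,"z":0,"rx":0,"ry":0,"rz":9.2,"claw":60}]}}

```text
time_s: 1.4
position: [0.5475, 0.1525, 0.2471]
tcp_rot: [[-0.137, 0.991, -0.002], [0.991, 0.137, 0.0], [0.001, -0.002, -1.0]]
force: [1.2, 0.3, -1.2]
opening: 0.762
grasp_force: 0.0
```

Run:
```python
from h import *
p=camera_params('wrist'); im,d=capture('wrist'); save('w2',im); np.savez('w2.npz',im=im,d=d,o=p['orientation'],x=p['xyz'])
print(p['xyz'])
```

```text
[0.53698241 0.23337512 0.38352766]
```

View pics/w2.png

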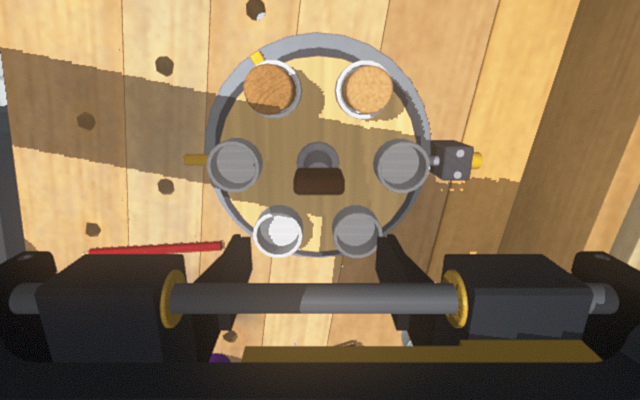

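Hub at (320,160), loading pocket at (233,165), loading mark at (195,160), filled cups at (270,90) and (365,90), and the plunger block at (452,160).

Run:
```python
from h import *
from scipy.optimize import least_squares
z=np.load('w2.npz'); p=camera_params('wrist'); p['orientation']=z['o'];p['xyz']=z['x']
P=cloud(z['d'],p); Z=P[...,2]
v,u=np.mgrid[0:400,0:640]
r=np.stack([(u-p['cx'])/p['fx'],-(v-p['cy'])/p['fy'],-np.ones_like(u)],-1)@p['orientation'].T
def pl(h): return (p['xyz']+r*((h-p['xyz'][2])/r[...,2])[...,None])[...,:2]
C0=np.array([.548,.1633]); cs=[]
for k in range(6):
    a=np.deg2rad(187.8-60*k); c=C0+.082*np.array([np.cos(a),np.sin(a)])
    if k in(1,2): h,lo,hi,R=.103,.095,.112,.028
    else: h,lo,hi,R=.069,.063,.076,.030
    xy=pl(h); m=(Z>lo)&(Z<hi)&(np.hypot(*(xy-c).transpose(2,0,1))<R); q=xy[m]
    if len(q)<20: print(k,len(q)); continue
    if k in (1,2):
        (cx,cy),rad=cv2.minEnclosingCircle((q*1000).astype(np.float32)); f=np.array([cx,cy,rad])/1000; f2=q.mean(0)
    else:
        f=least_squares(lambda t:np.hypot(*(q-t[:2]).T)-t[2],[*c,.0235],loss='soft_l1',f_scale=.002).x; f2=q.mean(0)
    print(k,len(q),f.round(4),f2.round(4),np.median(Z[m]).round(4)); cs.append((k,f[:2]))
# fit centre+phase
g=lambda t:np.concatenate([c-t[:2]-.082*np.array([np.cos(t[2]-k*np.pi/3),np.sin(t[2]-k*np.pi/3)]) for k,c in cs])
s=least_squares(g,[*C0,np.deg2rad(187.8)]).x; print(s[:2].round(4),np.rad2deg(s[2]),(g([*s])*1000).round(1))
print('load',s[:2]+.082*np.array([np.cos(s[2]),np.sin(s[2])]))
m=(Z>.127)&(Z<.145); m[250:]=0; q=pl(.136)[m]; print('bar',cv2.minAreaRect((q*1000).astype(np.float32)))
```

```text
0 731 [0.4695 0.1551 0.0231] [0.469 0.155] 0.0679
1 2003 [0.5002 0.23   0.0199] [0.5002 0.2305] 0.1021
2 1793 [0.5802 0.2409 0.0188] [0.5802 0.2412] 0.1001
3 753 [0.6301 0.1769 0.0231] [0.6307 0.1771] 0.0678
4 614 [0.5993 0.1019 0.023 ] [0.5982 0.1023] 0.0679
5 655 [0.5191 0.091  0.0231] [0.5188 0.0908] 0.0678
[0.5498 0.166 ] 187.7528556411268 [ 1.   0.2  0.6 -0.8 -0.5 -1.  -0.9 -0.1 -0.7  0.8  0.4  1. ]
load [0.46849956 0.1549247 ]
bar ((549.580322265625, 167.20602416992188), (39.1066780090332, 15.820951461791992), 7.9139580726623535)
```

>>> {"fn": "apply_moves", "kwargs": {"rows": [{"x":-421,"y":-164,"z":0,"rx":0,"ry":0,"rz":7.1,"claw":60},{"x":-421,"y":-164,"z":0,"rx":0,"ry":0,"rz":7.1,"claw":60},{"x":-421,"y":-164,"z":0,"rx":0,"ry":0,"rz":7.1,"claw":60},{"x":-421,"y":-164,"z":0,"rx":0,"ry":0,"rz":7.1,"claw":60},{"x":-421,"y":-164,"z":0,"rx":0,"ry":0,"rz":7.1,"claw":60},{"x":-421,"y":-164,"z":0,"rx":0,"ry":0,"rz":7.1,"claw":60},{"x":-421,"y":-164,"z":0,"rx":0,"ry":0,"rz":7.1,"claw":60},{"x":-421,"y":-164,"z":0,"rx":0,"ry":0,"rz":7.1,"claw":60},{"x":-421,"y":-164,"z":0,"rx":0,"ry":0,"rz":7.1,"claw":60}]}}

```text
time_s: 2.58
position: [0.4436, -0.2863, 0.2474]
tcp_rot: [[0.57, 0.822, -0.0], [0.822, -0.57, 0.001], [0.001, -0.001, -1.0]]
force: [-0.3, -0.1, -0.1]
opening: 0.767
grasp_force: 0.0
```

Run:
```python
from h import *
s=read_state();print(s['time_s'],s['position'],s['tcp_rot'].round(3).tolist(),s['opening'])
p=camera_params('wrist'); im,d=capture('wrist'); save('w3',im); np.savez('w3.npz',im=im,d=d,o=p['orientation'],x=p['xyz'])
P=cloud(d,p);Z=P[...,2]; R=np.array(s['tcp_rot'])
m=((Z>.048)&(Z<.065)).astype(np.uint8); m[270:]=0
n,l,st,c=cv2.connectedComponentsWithStats(m)
for i in range(1,n):
    if st[i,4]>100:
        r=np.array(p['orientation'])@np.array([(c[i][0]-p['cx'])/p['fx'],-(c[i][1]-p['cy'])/p['fy'],-1]); q=p['xyz']+r*((.056-p['xyz'][2])/r[2])
        print(st[i],c[i].round(1),im[l==i].mean(0).round(),q.round(4),'tool mm',((q-s['position'])@R*1000).round(1))
```

```text
2.575 [ 0.44358613 -0.28632694  0.24737619] [[0.57, 0.822, -0.0], [0.822, -0.57, 0.001], [0.001, -0.001, -1.0]] 0.7674112760114411
[ 120    6   48   49 1819] [142.8  30.3] [ 44.  99. 209.] [ 0.3958 -0.0901  0.056 ] tool mm [ 133.9 -150.8  191.6]
[626   8  14  44 333] [634.7  25.9] [101.  75.  43.] [ 0.7553 -0.3349  0.056 ] tool mm [137.5 284.  191.2]
[ 213   28   45   48 1657] [235.   51.6] [143.  71. 178.] [ 0.4522 -0.1504  0.056 ] tool mm [116.4 -70.2 191.5]
[ 295   85   42   44 1406] [315.3 106.5] [174. 133.  88.] [ 0.4845 -0.231   0.056 ] tool mm [ 68.6   2.3 191.4]
[ 200  121   42   41 1332] [220.3 140.9] [148.  81. 178.] [ 0.3901 -0.2051  0.056 ] tool mm [ 36.2 -90.  191.5]
[ 207  192   40   37 1128] [226.5 209.9] [219.  54.  36.] [ 0.35   -0.2639  0.056 ] tool mm [-35.  -89.5 191.4]
[554 227  86  42 786] [601.7 245.9] [103.  80.  53.] [ 0.6548 -0.5245  0.056 ] tool mm [-75.6 309.5 191. ]
[252 233  69  37 569] [289.7 252.7] [119.  63.  61.] [ 0.3751 -0.3409  0.056 ] tool mm [-84.  -25.  191.3]
```

View pics/w3.png

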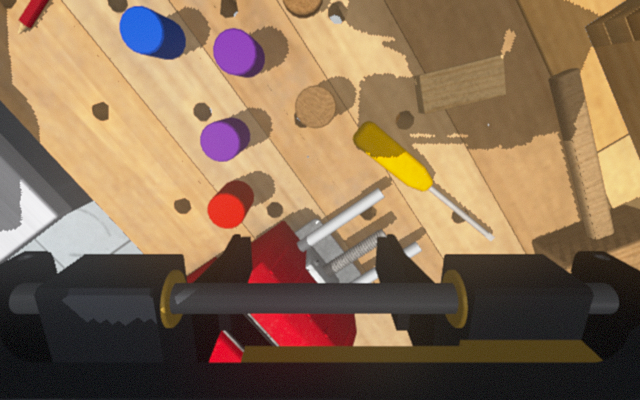

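The wrist view shows the tall dog alone at (315,106), with the coloured dogs to its left and the vise below the gripper. I'm picking it up now.

>>> {"fn": "apply_moves", "kwargs": {"rows": [{"x":68,"y":1,"z":0,"rx":0,"ry":0,"rz":0,"claw":60},{"x":68,"y":1,"z":0,"rx":0,"ry":0,"rz":0,"claw":60},{"x":68,"y":1,"z":60,"rx":0,"ry":0,"rz":0,"claw":60},{"x":68,"y":1,"z":120,"rx":0,"ry":0,"rz":0,"claw":60},{"x":68,"y":1,"z":170,"rx":0,"ry":0,"rz":0,"claw":60},{"x":68,"y":1,"z":196,"rx":0,"ry":0,"rz":0,"claw":60},{"x":68,"y":1,"z":196,"rx":0,"ry":0,"rz":0,"claw":60},{"x":68,"y":1,"z":196,"rx":0,"ry":0,"rz":0,"claw":200},{"x":68,"y":1,"z":196,"rx":0,"ry":0,"rz":0,"claw":200},{"x":68,"y":1,"z":196,"rx":0,"ry":0,"rz":0,"claw":200}]}}

```text
time_s: 3.88
position: [0.4838, -0.2323, 0.0528]
tcp_rot: [[0.569, 0.822, 0.002], [0.822, -0.569, -0.002], [-0.0, 0.003, -1.0]]
force: [-0.3, 0.1, -0.2]
opening: 0.507
grasp_force: 0.0
```

>>> {"fn": "apply_moves", "kwargs": {"rows": [{"x":0,"y":0,"z":0,"rx":0,"ry":0,"rz":0,"claw":200},{"x":0,"y":0,"z":0,"rx":0,"ry":0,"rz":0,"claw":200},{"x":0,"y":0,"z":0,"rx":0,"ry":0,"rz":0,"claw":200}]}}

```text
time_s: 4.25
position: [0.4836, -0.2323, 0.0526]
tcp_rot: [[0.57, 0.822, 0.001], [0.822, -0.57, -0.001], [0.0, 0.002, -1.0]]
force: [0.1, 1.3, 5.7]
opening: 0.451
grasp_force: 30.0
```

>>> {"fn": "apply_moves", "kwargs": {"rows": [{"x":0,"y":0,"z":-30,"rx":0,"ry":0,"rz":0,"claw":200},{"x":0,"y":0,"z":-85,"rx":0,"ry":0,"rz":0,"claw":200},{"x":0,"y":0,"z":-140,"rx":0,"ry":0,"rz":0,"claw":200},{"x":40,"y":-30,"z":-160,"rx":0,"ry":0,"rz":-1,"claw":200},{"x":80,"y":-60,"z":-160,"rx":0,"ry":0,"rz":-2,"claw":200},{"x":120,"y":-91,"z":-160,"rx":0,"ry":0,"rz":-3,"claw":200},{"x":160,"y":-121,"z":-160,"rx":0,"ry":0,"rz":-4,"claw":200},{"x":200,"y":-151,"z":-160,"rx":0,"ry":0,"rz":-5,"claw":200},{"x":240,"y":-181,"z":-160,"rx":0,"ry":0,"rz":-6,"claw":200},{"x":280,"y":-212,"z":-160,"rx":0,"ry":0,"rz":-6.6,"claw":200}]}}

```text
time_s: 5.5
position: [0.468, 0.1204, 0.2116]
tcp_rot: [[-0.087, 0.996, 0.0], [0.996, 0.087, -0.0], [-0.0, 0.0, -1.0]]
force: [0.8, 0.2, -0.3]
opening: 0.45
grasp_force: 30.0
```

>>> {"fn": "apply_moves", "kwargs": {"rows": [{"x":35,"y":0,"z":0,"rx":0,"ry":0,"rz":-0.5,"claw":200},{"x":35,"y":0,"z":0,"rx":0,"ry":0,"rz":-0.5,"claw":200},{"x":35,"y":0,"z":0,"rx":0,"ry":0,"rz":-0.5,"claw":200},{"x":35,"y":0,"z":0,"rx":0,"ry":0,"rz":-0.5,"claw":200}]}}

```text
time_s: 6.0
position: [0.4655, 0.1527, 0.2115]
tcp_rot: [[-0.135, 0.991, -0.0], [0.991, 0.135, -0.0], [-0.0, -0.0, -1.0]]
force: [0.1, -0.2, -1.1]
opening: 0.453
grasp_force: 30.0
```

```bash
cat > e.py <<'E'
from h import *
import sys
s=read_state();T=np.array([.4677,.1534,float(sys.argv[1]) if len(sys.argv)>1 else .14]);R=np.array(s['tcp_rot']);print(s['time_s'],s['position'].round(4),R.round(3).tolist(),s['force'].round(1),s['grasp_force'],s['opening'])
print('tool mm',((T-s['position'])@R*1000).round(1))
E
python3 e.py
```

```text
6.0 [0.4655 0.1527 0.2115] [[-0.135, 0.991, -0.0], [0.991, 0.135, -0.0], [-0.0, -0.0, -1.0]] [ 0.1 -0.2 -1.1] 29.99946165829897 0.4526991145973307
tool mm [ 0.4  2.3 71.5]
```

>>> {"fn": "apply_moves", "kwargs": {"rows": [{"x":0.4,"y":2.3,"z":40,"rx":0,"ry":0,"rz":0,"claw":200},{"x":0.4,"y":2.3,"z":75,"rx":0,"ry":0,"rz":0,"claw":200},{"x":0.4,"y":2.3,"z":86,"rx":0,"ry":0,"rz":0,"claw":200},{"x":0.4,"y":2.3,"z":88,"rx":0,"ry":0,"rz":0,"claw":200},{"x":0.4,"y":2.3,"z":90,"rx":0,"ry":0,"rz":0,"claw":200},{"x":0.4,"y":2.3,"z":91,"rx":0,"ry":0,"rz":0,"claw":200},{"x":0.4,"y":2.3,"z":92,"rx":0,"ry":0,"rz":0,"claw":200},{"x":0.4,"y":2.3,"z":92,"rx":0,"ry":0,"rz":0,"claw":200}]}}

```text
time_s: 7.0
position: [0.4681, 0.1545, 0.12]
tcp_rot: [[-0.137, 0.991, 0.001], [0.991, 0.137, -0.0], [-0.0, 0.001, -1.0]]
force: [0.2, -0.7, -0.4]
opening: 0.451
grasp_force: 30.0
```

```bash
python3 e.py .074; python3 -c "
from h import *
print(read_state()['moment'])"
```

```text
7.0 [0.4681 0.1545 0.12  ] [[-0.137, 0.991, 0.001], [0.991, 0.137, -0.0], [-0.0, 0.001, -1.0]] [ 0.2 -0.7 -0.4] 29.99949524179101 0.45135775020529934
tool mm [-1.  -0.6 46. ]
[-0.28352124 -0.06210382 -0.04481397]
```

>>> {"fn": "apply_moves", "kwargs": {"rows": [{"x":0,"y":0,"z":1,"rx":0,"ry":0,"rz":0,"claw":200},{"x":0,"y":0,"z":2,"rx":0,"ry":0,"rz":0,"claw":200},{"x":0,"y":0,"z":2,"rx":0,"ry":0,"rz":0,"claw":200}]}}

```text
time_s: 7.38
position: [0.4679, 0.1545, 0.1175]
tcp_rot: [[-0.137, 0.991, 0.001], [0.991, 0.137, -0.0], [-0.0, 0.001, -1.0]]
force: [1.1, -1.4, 0.2]
opening: 0.45
grasp_force: 30.0
```

>>> {"fn": "apply_moves", "kwargs": {"rows": [{"x":0,"y":0,"z":1,"rx":0,"ry":0,"rz":0,"claw":200},{"x":0,"y":0,"z":1,"rx":0,"ry":0,"rz":0,"claw":200}]}}

```text
time_s: 7.62
position: [0.4678, 0.1545, 0.1165]
tcp_rot: [[-0.137, 0.991, 0.0], [0.991, 0.137, -0.0], [-0.0, 0.0, -1.0]]
force: [1.1, -1.1, 0.2]
opening: 0.45
grasp_force: 30.0
```

>>> {"fn": "apply_moves", "kwargs": {"rows": [{"x":0,"y":0,"z":1.5,"rx":0,"ry":0,"rz":0,"claw":200},{"x":0,"y":0,"z":3,"rx":0,"ry":0,"rz":0,"claw":200},{"x":0,"y":0,"z":3,"rx":0,"ry":0,"rz":0,"claw":200}]}}

```text
time_s: 8.0
position: [0.4678, 0.1545, 0.1134]
tcp_rot: [[-0.137, 0.991, 0.0], [0.991, 0.137, 0.0], [0.0, 0.0, -1.0]]
force: [1.9, -1.7, -1.4]
opening: 0.452
grasp_force: 30.0
```

>>> {"fn": "apply_moves", "kwargs": {"rows": [{"x":0,"y":0,"z":1.5,"rx":0,"ry":0,"rz":0,"claw":200},{"x":0,"y":0,"z":3,"rx":0,"ry":0,"rz":0,"claw":200},{"x":0,"y":0,"z":3,"rx":0,"ry":0,"rz":0,"claw":200}]}}

```text
time_s: 8.38
position: [0.4677, 0.1545, 0.1105]
tcp_rot: [[-0.137, 0.991, 0.0], [0.991, 0.137, 0.0], [-0.0, 0.0, -1.0]]
force: [1.1, -1.0, -0.0]
opening: 0.453
grasp_force: 30.0
```

>>> {"fn": "apply_moves", "kwargs": {"rows": [{"x":0,"y":0,"z":1.5,"rx":0,"ry":0,"rz":0,"claw":200},{"x":0,"y":0,"z":3,"rx":0,"ry":0,"rz":0,"claw":200},{"x":0,"y":0,"z":3,"rx":0,"ry":0,"rz":0,"claw":200}]}}

```text
time_s: 8.75
position: [0.4676, 0.1545, 0.1075]
tcp_rot: [[-0.137, 0.991, 0.0], [0.991, 0.137, -0.0], [-0.0, 0.0, -1.0]]
force: [0.2, -2.0, 1.7]
opening: 0.451
grasp_force: 30.0
```

>>> {"fn": "apply_moves", "kwargs": {"rows": [{"x":0,"y":0,"z":1,"rx":0,"ry":0,"rz":0,"claw":200},{"x":0,"y":0,"z":2,"rx":0,"ry":0,"rz":0,"claw":200},{"x":0,"y":0,"z":2,"rx":0,"ry":0,"rz":0,"claw":200}]}}

```text
time_s: 9.12
position: [0.4676, 0.1545, 0.1054]
tcp_rot: [[-0.137, 0.991, -0.0], [0.991, 0.137, -0.0], [-0.0, -0.0, -1.0]]
force: [0.9, -3.1, 1.4]
opening: 0.452
grasp_force: 30.0
```

>>> {"fn": "apply_moves", "kwargs": {"rows": [{"x":0,"y":0,"z":1,"rx":0,"ry":0,"rz":0,"claw":200},{"x":0,"y":0,"z":2,"rx":0,"ry":0,"rz":0,"claw":200},{"x":0,"y":0,"z":2,"rx":0,"ry":0,"rz":0,"claw":200}]}}

```text
time_s: 9.5
position: [0.4676, 0.1545, 0.1034]
tcp_rot: [[-0.137, 0.991, -0.0], [0.991, 0.137, 0.0], [0.0, -0.0, -1.0]]
force: [2.3, -2.6, 1.4]
opening: 0.452
grasp_force: 30.0
```

>>> {"fn": "apply_moves", "kwargs": {"rows": [{"x":0,"y":0,"z":1,"rx":0,"ry":0,"rz":0,"claw":200},{"x":0,"y":0,"z":2,"rx":0,"ry":0,"rz":0,"claw":200},{"x":0,"y":0,"z":2,"rx":0,"ry":0,"rz":0,"claw":200}]}}

```text
time_s: 9.88
position: [0.4676, 0.1545, 0.1014]
tcp_rot: [[-0.137, 0.991, -0.0], [0.991, 0.137, -0.0], [0.0, -0.0, -1.0]]
force: [2.2, -1.9, 1.2]
opening: 0.451
grasp_force: 30.0
```

>>> {"fn": "apply_moves", "kwargs": {"rows": [{"x":0,"y":0,"z":1,"rx":0,"ry":0,"rz":0,"claw":200},{"x":0,"y":0,"z":1.5,"rx":0,"ry":0,"rz":0,"claw":200},{"x":0,"y":0,"z":1.5,"rx":0,"ry":0,"rz":0,"claw":200}]}}

```text
time_s: 10.25
position: [0.4675, 0.1545, 0.1]
tcp_rot: [[-0.137, 0.991, -0.0], [0.991, 0.137, 0.0], [0.0, -0.0, -1.0]]
force: [1.6, -1.8, 1.4]
opening: 0.454
grasp_force: 30.0
```

Run:
```python
from h import *
im,d=capture('scene'); save('s1',cv2.resize(im[130:260,250:400],None,fx=4,fy=4,interpolation=cv2.INTER_CUBIC))
```

```text
(no output)
```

View pics/s1.png

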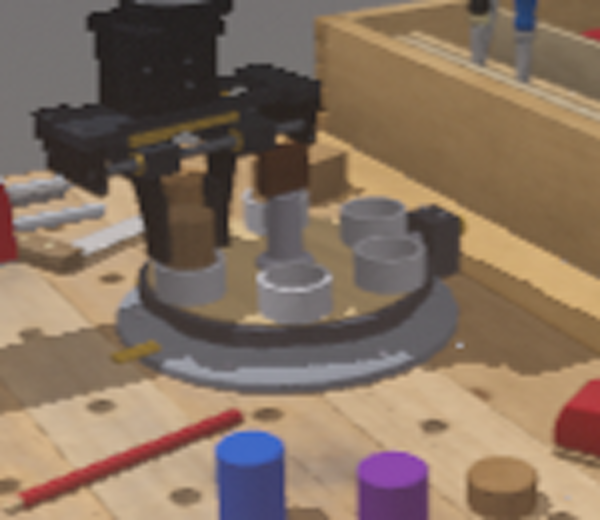

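The crop shows the dog at (190,240) standing inside the loading cup and almost down. I'll keep pressing until the floor stops it.

>>> {"fn": "apply_moves", "kwargs": {"rows": [{"x":0,"y":0,"z":0.5,"rx":0,"ry":0,"rz":0,"claw":200},{"x":0,"y":0,"z":1,"rx":0,"ry":0,"rz":0,"claw":200},{"x":0,"y":0,"z":1,"rx":0,"ry":0,"rz":0,"claw":200}]}}

```text
time_s: 10.68
position: [0.4676, 0.1545, 0.0995]
tcp_rot: [[-0.137, 0.991, 0.0], [0.991, 0.137, 0.0], [-0.0, 0.0, -1.0]]
force: [0.1, -3.4, 7.1]
opening: 0.455
grasp_force: 30.0
```

>>> {"fn": "apply_moves", "kwargs": {"rows": [{"x":0,"y":0,"z":0.5,"rx":0,"ry":0,"rz":0,"claw":200},{"x":0,"y":0,"z":0.5,"rx":0,"ry":0,"rz":0,"claw":200}]}}

```text
time_s: 10.92
position: [0.4675, 0.1545, 0.0995]
tcp_rot: [[-0.137, 0.991, 0.0], [0.991, 0.137, 0.0], [-0.0, 0.0, -1.0]]
force: [0.3, -3.4, 11.5]
opening: 0.451
grasp_force: 30.0
```

Floor contact came at the predicted height with 11.5 N, so the dog is home. Releasing and going over the hub bar.

>>> {"fn": "apply_moves", "kwargs": {"rows": [{"x":0,"y":0,"z":-0.5,"rx":0,"ry":0,"rz":0,"claw":200},{"x":0,"y":0,"z":-0.5,"rx":0,"ry":0,"rz":0,"claw":95},{"x":0,"y":0,"z":-0.5,"rx":0,"ry":0,"rz":0,"claw":95},{"x":0,"y":0,"z":-0.5,"rx":0,"ry":0,"rz":0,"claw":95},{"x":0,"y":0,"z":-0.5,"rx":0,"ry":0,"rz":0,"claw":95},{"x":0,"y":0,"z":-20,"rx":0,"ry":0,"rz":0,"claw":95},{"x":0,"y":0,"z":-60,"rx":0,"ry":0,"rz":0,"claw":95},{"x":0,"y":0,"z":-110,"rx":0,"ry":0,"rz":0,"claw":95},{"x":0,"y":0,"z":-110,"rx":0,"ry":0,"rz":0,"claw":95}]}}

```text
time_s: 12.05
position: [0.4701, 0.1549, 0.2119]
tcp_rot: [[-0.137, 0.991, 0.009], [0.991, 0.137, 0.001], [-0.0, 0.009, -1.0]]
force: [0.4, -0.0, -0.9]
opening: 0.629
grasp_force: 0.0
```

>>> {"fn": "apply_moves", "kwargs": {"rows": [{"x":0,"y":82,"z":0,"rx":0,"ry":0,"rz":-15,"claw":120},{"x":0,"y":82,"z":0,"rx":0,"ry":0,"rz":-15,"claw":120},{"x":0,"y":82,"z":0,"rx":0,"ry":0,"rz":-15,"claw":120},{"x":0,"y":82,"z":0,"rx":0,"ry":0,"rz":-15,"claw":120},{"x":0,"y":82,"z":0,"rx":0,"ry":0,"rz":-15,"claw":120},{"x":0,"y":82,"z":0,"rx":0,"ry":0,"rz":-15,"claw":120},{"x":0,"y":82,"z":0,"rx":0,"ry":0,"rz":-15,"claw":120},{"x":0,"y":82,"z":0,"rx":0,"ry":0,"rz":-15,"claw":120},{"x":0,"y":82,"z":0,"rx":0,"ry":0,"rz":-15,"claw":120},{"x":0,"y":82,"z":0,"rx":0,"ry":0,"rz":-15,"claw":120}]}}

```text
time_s: 13.3
position: [0.5479, 0.1657, 0.207]
tcp_rot: [[-0.991, -0.136, -0.003], [-0.136, 0.991, -0.0], [0.003, 0.0, -1.0]]
force: [1.2, -0.1, 0.3]
opening: 0.529
grasp_force: 0.0
```

```bash
sed -i 's/\.4677,.1534/.5487,.1656/' e.py; python3 e.py .131
python3 - <<'E'
from h import *
p=camera_params('wrist'); im,d=capture('wrist'); save('w4',im);Z=cloud(d,p)[...,2]
m=((Z>.093)&(Z<.112)).astype(np.uint8); m[250:]=0
n,l,st,c=cv2.connectedComponentsWithStats(m)
for i in range(1,n):
    if st[i,4]>100:
        r=p['orientation']@np.array([(c[i][0]-p['cx'])/p['fx'],-(c[i][1]-p['cy'])/p['fy'],-1]); q=p['xyz']+r*((.103-p['xyz'][2])/r[2])
        print(st[i],c[i].round(1),np.median(Z[l==i]),q.round(4))
E
```

```text
13.3 [0.5479 0.1657 0.207 ] [[-0.991, -0.136, -0.003], [-0.136, 0.991, -0.0], [0.003, 0.0, -1.0]] [ 1.2 -0.1  0.3] 0.0 0.5287388481503715
tool mm [-1.  -0.2 76. ]
[619   0  21  23 323] [631.1   8.8] 0.09598733932634565 [0.3886 0.3485 0.103 ]
[ 285   64   58   59 2673] [313.8  93. ] 0.10216035073255753 [0.4674 0.1544 0.103 ]
[ 382  126   57   54 2411] [409.8 152.4] 0.10202810951264549 [0.4985 0.2285 0.103 ]
[379 230  46  20 691] [401.2 241.2] 0.0998569601645623 [0.5678 0.2373 0.103 ]
```

View pics/w4.png

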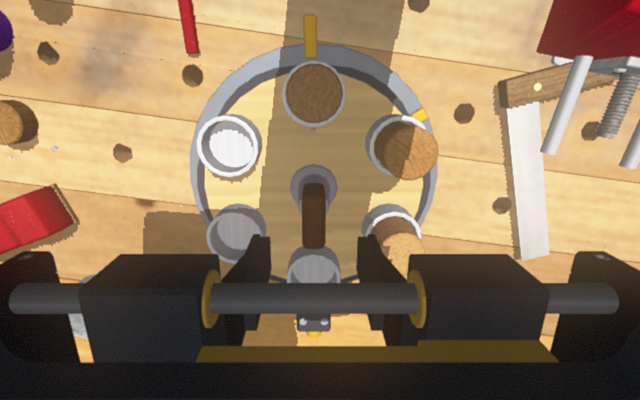

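The loaded dog at (314,93) measures the same height as the seated one at (410,152), so it is home. The hub bar at (314,215) lies between the fingers. I'll descend and grip it.

>>> {"fn": "apply_moves", "kwargs": {"rows": [{"x":-1,"y":0,"z":35,"rx":0,"ry":0,"rz":0,"claw":120},{"x":-1,"y":0,"z":60,"rx":0,"ry":0,"rz":0,"claw":120},{"x":-1,"y":0,"z":74,"rx":0,"ry":0,"rz":0,"claw":120},{"x":-1,"y":0,"z":74,"rx":0,"ry":0,"rz":0,"claw":120},{"x":-1,"y":0,"z":74,"rx":0,"ry":0,"rz":0,"claw":255},{"x":-1,"y":0,"z":74,"rx":0,"ry":0,"rz":0,"claw":255},{"x":-1,"y":0,"z":74,"rx":0,"ry":0,"rz":0,"claw":255},{"x":-1,"y":0,"z":74,"rx":0,"ry":0,"rz":0,"claw":255},{"x":-1,"y":0,"z":74,"rx":0,"ry":0,"rz":0,"claw":255},{"x":-1,"y":0,"z":74,"rx":0,"ry":0,"rz":0,"claw":255}]}}

```text
time_s: 14.6
position: [0.5501, 0.1659, 0.135]
tcp_rot: [[-0.991, -0.137, 0.001], [-0.137, 0.991, -0.0], [-0.001, -0.0, -1.0]]
force: [-0.9, -0.7, 5.4]
opening: 0.184
grasp_force: 30.0
```

```bash
python3 e.py .131
```

```text
14.6 [0.5501 0.1659 0.135 ] [[-0.991, -0.137, 0.001], [-0.137, 0.991, -0.0], [-0.001, -0.0, -1.0]] [-0.9 -0.7  5.4] 29.99986147508025 0.18442660668728922
tool mm [ 1.4 -0.1  4. ]
```

>>> {"fn": "apply_moves", "kwargs": {"rows": [{"x":1,"y":0,"z":0,"rx":0,"ry":0,"rz":0.4,"claw":255},{"x":1,"y":0,"z":0,"rx":0,"ry":0,"rz":0.9,"claw":255},{"x":1,"y":0,"z":0,"rx":0,"ry":0,"rz":1.5,"claw":255},{"x":1,"y":0,"z":0,"rx":0,"ry":0,"rz":2,"claw":255},{"x":1,"y":0,"z":0,"rx":0,"ry":0,"rz":2.5,"claw":255},{"x":1,"y":0,"z":0,"rx":0,"ry":0,"rz":3,"claw":255},{"x":1,"y":0,"z":0,"rx":0,"ry":0,"rz":3.5,"claw":255},{"x":1,"y":0,"z":0,"rx":0,"ry":0,"rz":4,"claw":255},{"x":1,"y":0,"z":0,"rx":0,"ry":0,"rz":4.5,"claw":255},{"x":1,"y":0,"z":0,"rx":0,"ry":0,"rz":5,"claw":255}]}}

```text
time_s: 15.85
position: [0.55, 0.1657, 0.135]
tcp_rot: [[-0.926, 0.377, 0.003], [0.377, 0.926, -0.0], [-0.003, 0.001, -1.0]]
force: [1.3, -0.2, 2.8]
opening: 0.184
grasp_force: 30.0
```

```bash
python3 e.py .131; python3 -c "
from h import *
print(read_state()['moment'])"
```

```text
15.85 [0.55   0.1657 0.135 ] [[-0.926, 0.377, 0.003], [0.377, 0.926, -0.0], [-0.003, 0.001, -1.0]] [ 1.3 -0.2  2.8] 30.01025391742587 0.18395883198964408
tool mm [ 1.2 -0.6  4. ]
[-0.14037757 -0.07502427  0.09401112]
```

>>> {"fn": "apply_moves", "kwargs": {"rows": [{"x":0,"y":0,"z":0,"rx":0,"ry":0,"rz":0.5,"claw":255},{"x":0,"y":0,"z":0,"rx":0,"ry":0,"rz":1,"claw":255},{"x":0,"y":0,"z":0,"rx":0,"ry":0,"rz":1.5,"claw":255},{"x":0,"y":0,"z":0,"rx":0,"ry":0,"rz":2,"claw":255},{"x":0,"y":0,"z":0,"rx":0,"ry":0,"rz":2.6,"claw":255},{"x":0,"y":0,"z":0,"rx":0,"ry":0,"rz":3.2,"claw":255},{"x":0,"y":0,"z":0,"rx":0,"ry":0,"rz":3.8,"claw":255},{"x":0,"y":0,"z":0,"rx":0,"ry":0,"rz":4.4,"claw":255},{"x":0,"y":0,"z":0,"rx":0,"ry":0,"rz":5,"claw":255},{"x":0,"y":0,"z":0,"rx":0,"ry":0,"rz":5,"claw":255}]}}

```text
time_s: 17.1
position: [0.5498, 0.1655, 0.135]
tcp_rot: [[-0.615, 0.789, 0.002], [0.789, 0.615, -0.0], [-0.002, 0.002, -1.0]]
force: [1.8, -2.2, 4.2]
opening: 0.186
grasp_force: 30.0
```

```bash
python3 e.py .131; python3 -c "
from h import *
s=read_state();R=s['tcp_rot'];print(s['moment'],np.degrees(np.arctan2(R[1][1],R[0][1])))"
```

```text
17.1 [0.5498 0.1655 0.135 ] [[-0.615, 0.789, 0.002], [0.789, 0.615, -0.0], [-0.002, 0.002, -1.0]] [ 1.8 -2.2  4.2] 30.005319770425558 0.18554690870898793
tool mm [ 0.8 -0.8  4. ]
[-0.34999087 -0.08125232 -0.00125784] 37.92577285705841
```

The turn measures 59.9°. Letting go and lifting clear.

>>> {"fn": "apply_moves", "kwargs": {"rows": [{"x":0,"y":0,"z":0,"rx":0,"ry":0,"rz":0,"claw":150},{"x":0,"y":0,"z":0,"rx":0,"ry":0,"rz":0,"claw":150},{"x":0,"y":0,"z":0,"rx":0,"ry":0,"rz":0,"claw":150},{"x":0,"y":0,"z":0,"rx":0,"ry":0,"rz":0,"claw":150},{"x":0,"y":0,"z":-25,"rx":0,"ry":0,"rz":0,"claw":150},{"x":0,"y":0,"z":-70,"rx":0,"ry":0,"rz":0,"claw":150},{"x":0,"y":0,"z":-115,"rx":0,"ry":0,"rz":0,"claw":150},{"x":0,"y":0,"z":-115,"rx":0,"ry":0,"rz":0,"claw":150},{"x":0,"y":0,"z":-115,"rx":0,"ry":0,"rz":0,"claw":150}]}}

```text
time_s: 18.23
position: [0.5481, 0.1658, 0.249]
tcp_rot: [[-0.614, 0.789, -0.001], [0.789, 0.614, -0.0], [0.001, -0.001, -1.0]]
force: [-0.8, 0.6, 0.1]
opening: 0.413
grasp_force: 0.0
```

Run:
```python
from h import *
p=camera_params('wrist'); im,d=capture('wrist'); save('w5',im);Z=cloud(d,p)[...,2]
def comps(lo,hi,h):
    m=((Z>lo)&(Z<hi)).astype(np.uint8); m[250:]=0
    n,l,st,c=cv2.connectedComponentsWithStats(m)
    for i in range(1,n):
        if st[i,4]>300:
            r=p['orientation']@np.array([(c[i][0]-p['cx'])/p['fx'],-(c[i][1]-p['cy'])/p['fy'],-1]); q=p['xyz']+r*((h-p['xyz'][2])/r[2])
            dx=q[:2]-[.5487,.1650]
            print(st[i],np.median(Z[l==i]).round(4),q.round(4),np.hypot(*dx).round(4),np.degrees(np.arctan2(dx[1],dx[0])).round(1))
comps(.093,.112,.103)
print(read_state()['force'],read_state()['opening'])
```

```text
[ 291   67   50   51 1962] 0.1022 [0.4992 0.2311 0.103 ] 0.0826 126.8
[ 374  120   49   47 1792] 0.102 [0.5792 0.2415 0.103 ] 0.0823 68.3
[ 585  199   55   51 1033] 0.1013 [0.7892 0.3055 0.103 ] 0.2785 30.3
[ 371  211   42   39 1277] 0.1 [0.6278 0.1782 0.103 ] 0.0802 9.5
[0.13061378 0.27445877 0.20146583] 0.4159627844164929
```

View pics/w5.png

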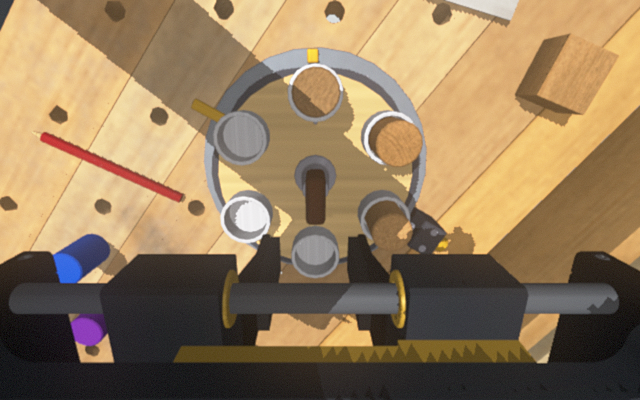

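The loaded dog at (316,92) stands at the short mark, matching the earlier click position to within 1 mm. The gripper is clear, so I'm handing in.

```bash
python3 -c "
from rig import hand_in
print(hand_in())"
```

```text
the job is handed in; nothing more can be done
None
```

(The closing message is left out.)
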